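# Index the goniometer's detector arm to its next station

## Robot

A 6-joint arm with a two-finger parallel gripper is mounted at the origin on a cart in front of the work surface, level with it; the furniture and walls round the work are solid. World frame = base frame: x ahead of the robot, y to its left, z up, the work surface at z = 0. Lengths are in mm, angles in rad, forces in N, time in s.
With the tool pointing down it reaches from about 275 to 750 mm from the base axis. Payload 10.2 kg.
Tool frame: the origin (TCP) lies at the very end of the fingers, on their centre line; the grasp point (between the pads) lies 19 mm behind it; x points along the fingers, y is the direction in which the jaws open and shut, and the axes are right-handed (so a half turn about x gives the same grasp; the last joint's range is limited). The gripper opens to 85 mm and grips with 20 to 120 N. Pads are 22 mm wide; open, the fingers measure 114 mm over their backs; the gripper's body (76 mm by 85 mm) begins 54 mm behind the grasp point. The pads swing forward as they close: fully open they stand 13 mm farther back than shut.
Start: joints at [1.109, 0.313, 1.498, -0, 1.331, -0.223], TCP at [124.194, 510.105, 231.294] pointing down, gripper open.
Joint ranges: [-2.94, 2.94], [-0.97, 2.17], [0.19, 2.56], [-1.23, 4.37], [0.02, 3.11], [-2.88, 2.88]. Speed limits (rad/s): [2.39, 2.39, 3.01, 3.14, 3.14, 3.14].

## Interface

Orientations are given as a unit quaternion [w, x, y, z].
In Python, from rig import ctrl gives the robot as it stands. The module is installed in compiled form; this text tells all that it offers.
- The arm moves only by the tool move_arm, never from a script. Its argument "targets" is a list that holds one entry, the list of rows, each a list of 7 numbers: the opening, from 0 (shut) to 1 (fully open), then the shift along the tool's x, y, z each as a share of 150 mm, from -1 to 1, then the turn, a rotation vector about the tool's x, y, z each as a share of 60 degrees, from -1 to 1. A call has 1 to 5 rows; each row shifts and turns the commanded pose from where the row before left it, along the tool's axes as they then stand; what a row does not reach is not made up. A row lasts 1/10 s, in which the tool goes at most 50 mm and 8.59 degrees, less where a joint would pass 70% of its speed; a pose out of reach is approached as far as the arm can. A call with a number of a shift or a turn outside -1 to 1 is refused whole. A call with a gripper value outside its range is refused whole. The fingers move at their own pace and stop on an object; "force" is the grip in N (left out, the last holds). Time passes only in rows, so rows that do not move let the fingers close. It gives the time, the measured TCP pose, the force and the opening at its end, in the units of the state.
- ctrl.sense(): the state, without advancing time (a new reading comes with each control period).
- ctrl.capture(name): name is "side" or "top" or "wrist"; returns the picture (480x640x3 uint8, red, green, blue); there is no depth.
- ctrl.calibration(name): a dict with "camera_matrix" (3x3 intrinsics, pixels), "D" ([k1, k2, p1, p2, k3] as OpenCV has them; the pictures are not rectified), "extrinsics" (4x4, takes a point from world to camera coordinates); the wrist camera has in their place "tool_from_camera" (4x4, takes a point from camera to tool coordinates, whose origin is the TCP and whose axes are the tool frame's). Camera axes: x right, y down, z forward; pixel columns grow to the right and rows downward; lengths in mm; the calibration is good to about 2 mm. A picture is of the moment at which its call begins: read the wrist's pose just before it. calibration takes no time and is no camera call.
- ctrl.finish_job(): hands the job in, once; it reports no verdict.
Trained networks look in the newest picture that a camera, given by its name, has taken for a name from the list of things; names that differ only in an ending like _2 or _b are one class to them, and where a whole thing is asked for, a point or a joint stands for the part that bears it (a point fixed in the world has none). Each returns a list of dicts, best first, with "confidence" (0 to 1); they miss things now and then, are a little off and sometimes report something else, mostly with a low value. They report only what shows in the picture. A call takes as long as a camera call.
- ctrl.recognise(label, camera): "point" ([row, column] in pixels, amid what is visible of it).
- ctrl.cut_out(label, camera): "pixels" (480x640 bool, what is visible of it) and "point" ([row, column] in pixels, amid what is visible of it).
The state is a dict: "time_s": time; "joints": joint angles; "dq": joint speeds; "tau": joint torques, N m; "eef_pos": TCP position; "ee_rot": TCP orientation; "force": force on the tool from outside, world axes, zero at the start; "wrist_torque": the same for the moment, N m; "grip_width": opening from 0.0 (shut) to 1.0 (fully open).
Only numpy, scipy, OpenCV 4.12 (cv2) and the standard library are available. Lean on these libraries where they do the work, as an engineer would, in place of code of your own. Each camera call takes 0.05 s, during which the arm holds its last target.

## Task

The detector arm of the goniometer is locked in its parking hole. Pull up the black plunger knob, swing the arm counter-clockwise (seen from above) to the first hole of the adjustable index quadrant, and let the pin snap fully home in it, then let go. Find that hole gently by feel: do not lean hard on the arm against its pin, and leave the detector, the mirror, the fibre source and the loose tools alone.

Things in the scene. Friction and masses are not known exactly. Their poses are not given: they have to be found in the camera images.
- gonio: Goniometer base, fixed to the table: a pie-shaped aluminium plate 12 mm thick, its pointed end at a round bearing, the wide end (radius 180 mm) towards the robot. Origin on the bearing's upright axis at table level, z up; the arm in its parking hole points along -x. All index holes lie on a circle of 135 mm radius about the axis
- park_hole (a point): Mouth of the parking hole (10 mm) in the parking block, 135 mm from the bearing axis, 24 mm above the table; axes as the base's. The block's flat top goes on counter-clockwise as a thin lip that ends 17.5 degrees from the hole
- lip_end (a point): End of the lip on the hole circle, 24 mm above the table, 17.5 degrees from the parking hole. Here the adjustable steel quadrant comes out from under it: flat top 22 mm high, with three 10 mm holes 18 degrees apart. It is clamped by hand at a new place each time: its first hole is 21 to 35 degrees from the parking hole, not measured, and must be felt with the pin riding on it
- detector_arm (a joint): Angle of the detector arm in rad, 0 in the parking hole, growing counter-clockwise seen from above; 0.37 to 0.61 in the quadrant's first hole, 0.68 or more in the second; stops at -0.07 and 1.43. About 0.15 N m of friction; it stays where it is left
- bar_center (a point): Middle of the arm's dark steel bar under the knob, 135 mm from the bearing axis, 32 mm above the table. Bar: 34 mm wide, 27 to 37 mm above the table, ending 17 mm further out. x points along the arm to the bearing, y across the bar (+y the trailing side when swinging counter-clockwise). It can be pushed or held by its sides here; outside it two screw heads stand 30 mm high at 162 mm from the axis
- knob_center (a point): Middle of the grip of the black round plunger knob on the arm's outer end, 26 mm diameter, grip 13 mm high (6.5 mm either way), 66.5 mm above the table when the pin is home; its top is 11 mm above this point. Axes as the arm's. Below it stands an 18 mm steel barrel down to the arm's top (37 mm). It pulls straight up
- plunger (a joint): How far the knob and pin are pulled up, in m: 0 fully home in a hole, 0.008 with the pin resting on the quadrant, 0.010 on the parking block or its lip, 0.015 pulled to the stop. A spring pulls it down with 7 N at 0 and 10.8 N at the stop; let go, it springs down
- index_pin: The steel pin under the knob, 8 mm diameter with a 1 mm chamfered tip, 14 mm above the table when home. Origin on the pin's axis, at table height when home. More than 30 N on it marks the holes; riding on the quadrant it takes about 9 N from the spring; pushing the arm along then takes 3 to 6 N at the bar, and rises steeply once the pin has caught
- detector: Black sensor head 46 mm wide standing on the arm, 54 to 76 mm from the bearing axis (its bracket reaches out to 96 mm), its top about 97 mm above the table. Not to be touched. Origin at its back, z towards the bearing, x up
- sample_mirror: Black square mirror mount, 36 mm, on the bearing, its top 81 mm above the table. Not to be touched. Origin at the centre of its underside, x away from the mirror's face
- fibre_source: Post with a fibre adapter on a round 44 mm foot beside the base on the parking side, 71 mm high. Not to be touched. Origin under its foot, z up
- hex_key_center (a point): Black hex key lying behind the bearing, 34 x 100 x 5 mm; centre. Long leg along y. Leave alone
- loupe_center (a point): Black loupe standing on the table, 36 mm wide, 48 mm high; centre, z up. Leave alone
- tweezers_center (a point): Steel tweezers lying on the dark mat, 15 x 130 x 10 mm; centre, length along y. Leave alone
- screwdriver_center (a point): Yellow-handled screwdriver lying on the table beside the base, 13 x 136 x 11 mm; centre, length along y. Leave alone

How it is judged (in metres and radians):
On the way:
1. the plunger is pulled until its pin is clear of the parking hole, the arm still standing there (value of joint plunger above 0.0095 m and value of joint detector_arm below 0.07 rad), for 0.1 s.
At the end, for the whole second after the job is handed in: The plunger pin is fully home (knob within 2 mm of its lowest position) with the arm between 0.34 and 0.64 rad, which only the quadrant's first hole allows, and the arm is at rest (value of joint plunger below 0.002 m and value of joint detector_arm between 0.34 and 0.64 rad and velocity of joint detector_arm between -0.05 and 0.05 rad/s); the robot touches nothing.
It fails at once if the index pin is pressed against its hole or plate with more than 30 N (contact force between index_pin and anything else above 30 N).
It fails at once if the robot knocks the detector (more than 3 N) (contact force between any of the fingers, the arm and detector above 3 N).
It fails at once if the robot knocks the sample mirror (more than 3 N) (contact force between any of the fingers, the arm and sample_mirror above 3 N).
It fails at once if the robot knocks the fibre source (more than 3 N) (contact force between any of the fingers, the arm and fibre_source above 3 N).
It fails at once if a loose tool is moved by more than 20 mm (distance of any of hex_key_center, loupe_center, tweezers_center, screwdriver_center from where it was at the start of the episode above 0.02 m).
It also fails if it takes over 64 s, if anything falls off the work surface, if the arm or the gripper's body presses on something with over 40 N, if the wrist force passes 120 N, or if a joint passes its speed limit or range.

## Working session

There is one attempt and no reset: what is moved stays moved. The work goes in short steps, Python scripts to look and compute and a tool call to move; the robot and the scene stay as the last step left them, time stands still between calls to the robot, and variables do not carry over. Pictures are saved under pics/ and viewed, and the job is handed in when it is done.

Besides the shell and the picture viewer there is one more tool, called after "Emit:" by a JSON object that holds its "op" and its "data". move_arm: Moves the arm, as the interface text tells. Shift numbers are shares of 150 mm and turn numbers shares of 60 degrees, none past 1 either way. Its arguments: {"type":"object","properties":{"targets":{"type":"array","items":{"type":"array","items":{"type":"array","items":{"type":"number","minimum":-1,"maximum":1}}}},"force":{"type":"number"}},"required":["targets"]}

```bash
mkdir -p pics; ls
cat > h.py <<'E'
import numpy as np, cv2
from rig import ctrl
from scipy.spatial.transform import Rotation as R
def rot(q): return R.from_quat([q[1],q[2],q[3],q[0]]).as_matrix()
def save(n,f):
    im=ctrl.capture(n); cv2.imwrite(f'pics/{f}.png',im[:,:,::-1]); return im
def cam(name,s=None):
    c=ctrl.calibration(name); K=np.array(c["camera_matrix"]);D=np.array(c["D"],float)
    if name!="wrist": E=np.array(c["extrinsics"])
    else:
        s=s or ctrl.sense(); T=np.eye(4);T[:3,:3]=rot(s["ee_rot"]);T[:3,3]=s["eef_pos"]
        E=np.linalg.inv(T@np.array(c["tool_from_camera"]))
    return K,D,E
def ray(name,pt,s=None):
    K,D,E=cam(name,s); u=cv2.undistortPoints(np.array([[[pt[1],pt[0]]]],float),K,D)[0,0]
    Rm=E[:3,:3]; o=-Rm.T@E[:3,3]; d=Rm.T@np.array([u[0],u[1],1]); return o,d/np.linalg.norm(d)
def onz(name,pt,z,s=None):
    o,d=ray(name,pt,s); return o+d*(z-o[2])/d[2]
def proj(name,P,s=None):
    K,D,E=cam(name,s); p,_=cv2.projectPoints(np.array(P,float).reshape(-1,3),cv2.Rodrigues(E[:3,:3])[0],E[:3,3],K,D); return p[:,0,::-1]
E
python3 - <<'E'
from h import *
s=ctrl.sense(); print(s)
for n in ["side","top","wrist"]:
    save(n,n+"0")
    K,D,E=cam(n); print(n,K.round(1).tolist(),E.round(3).tolist())
    for l in ["knob_center","gonio","detector","fibre_source","bar_center","sample_mirror","screwdriver_center","loupe_center"]:
        print(n,l,[(np.round(r["point"],1).tolist(),round(r["confidence"],2)) for r in ctrl.recognise(l,n)[:2]])
E
```

```text
pics
{'time_s': 0.0, 'joints': array([ 1.10860260e+00,  3.13450864e-01,  1.49847244e+00, -1.47907058e-05,
        1.33099231e+00, -2.23430826e-01]), 'dq': array([ 0.0013224 , -0.00017349,  0.00047834,  0.00033436,  0.00011477,
       -0.00107151]), 'tau': array([ 1.78320450e-03, -4.12265539e+01, -2.59743440e+01, -1.13710823e-04,
        4.15673640e-03,  2.74675710e-05]), 'eef_pos': array([124.0710117 , 509.85171117, 230.72132353]), 'ee_rot': array([ 0.7019215 ,  0.08377158,  0.70222638, -0.08465604]), 'force': array([0.30375398, 0.70556474, 0.17721653]), 'wrist_torque': array([-0.04725895,  0.02135998,  0.05147933]), 'grip_width': 0.9980413442600391}
side [[581.4, 0.0, 313.0], [0.0, 581.4, 233.8], [0.0, 0.0, 1.0]] [[0.99, -0.141, 0.005, -529.246], [-0.082, -0.609, -0.789, 177.027], [0.114, 0.781, -0.615, 1273.531], [0.0, 0.0, 0.0, 1.0]]
side knob_center []
side gonio [([253.6, 332.0], 0.83)]
side detector [([228.1, 324.4], 0.68), ([233.6, 292.6], 0.64)]
side fibre_source [([218.4, 298.4], 0.77)]
side bar_center [([239.8, 322.8], 0.66)]
side sample_mirror [([232.3, 349.2], 0.74), ([21
[... 482 characters left out ...]
center [([217.5, 285.8], 0.98), ([186.4, 295.8], 0.74)]
top sample_mirror [([217.1, 304.0], 0.64), ([183.0, 297.8], 0.55)]
top screwdriver_center [([185.9, 236.4], 0.56)]
top loupe_center [([344.9, 207.0], 0.72)]
wrist [[347.8, 0.0, 324.4], [0.0, 347.8, 232.6], [0.0, 0.0, 1.0]] [[0.236, 0.972, -0.0, -525.926], [0.926, -0.225, 0.303, -38.773], [0.294, -0.072, -0.953, 378.644], [0.0, 0.0, 0.0, 1.0]]
wrist knob_center []
wrist gonio [([472.2, 140.5], 0.64)]
wrist detector [([474.7, 142.7], 0.41)]
wrist fibre_source []
wrist bar_center [([472.5, 142.8], 0.32)]
wrist sample_mirror [([474.5, 141.2], 0.3)]
wrist screwdriver_center [([475.6, 142.1], 0.39)]
wrist loupe_center [([382.4, 213.5], 0.67)]
```

Run:
```python
import cv2,numpy as np
a=cv2.imread('pics/top0.png')[130:280,200:400]; b=cv2.imread('pics/side0.png')[160:310,220:420]
cv2.imwrite('pics/crop0.png',np.vstack([cv2.resize(a,(800,600))[:,:] ]))
cv2.imwrite('pics/crop1.png',cv2.resize(b,(800,600)))
```

```text
(no output)
```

View pics/crop0.png

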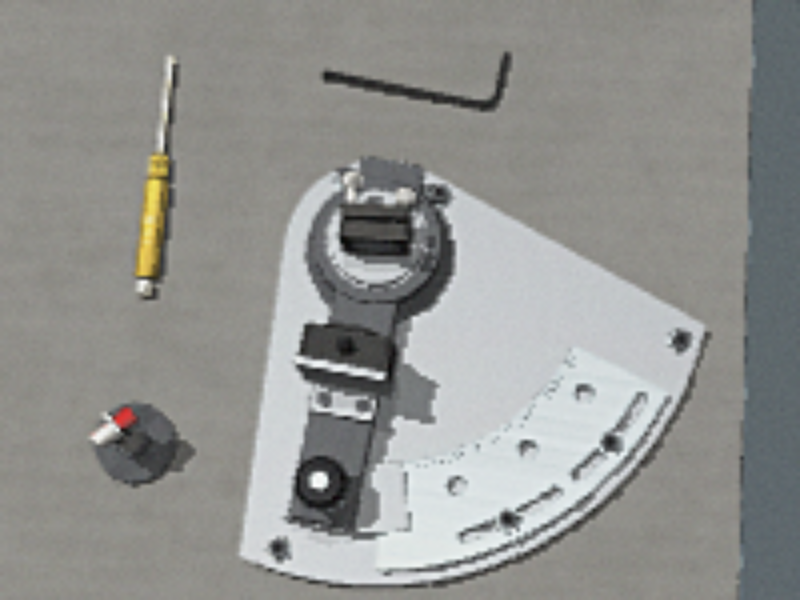

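View pics/crop1.png

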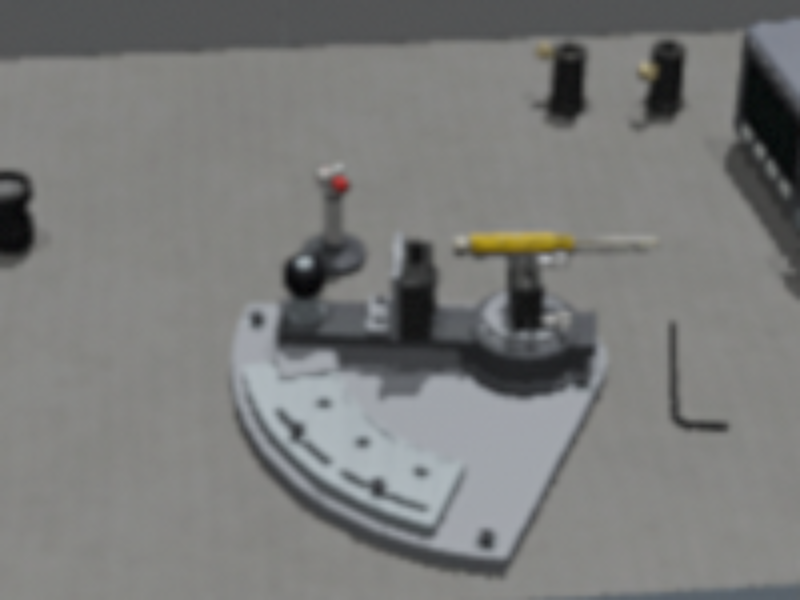

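View pics/top0.png

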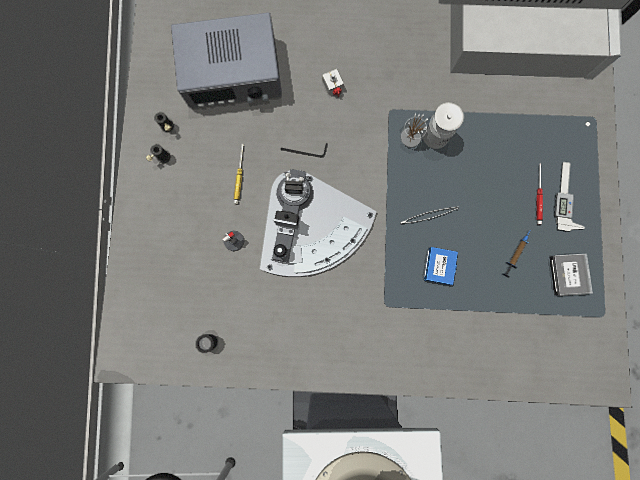

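View pics/side0.png

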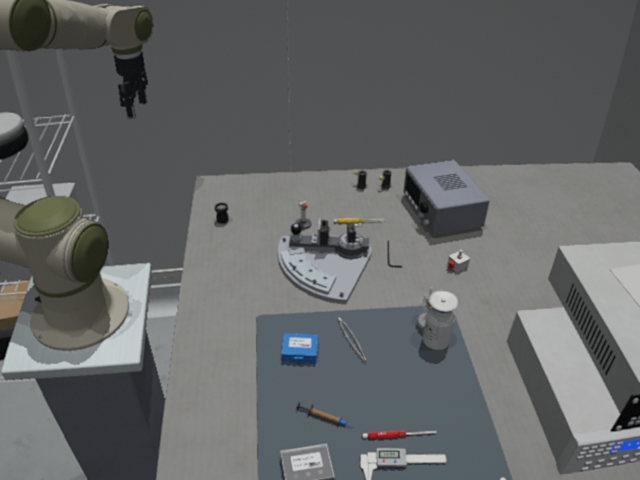

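Run:
```python
from h import *
c=lambda x,y:(130+(y-0.0)/4-.4,200+x/4-.4)
k=onz("top",c(320,481),77); print("knob",k)
hs=[onz("top",c(*p),22) for p in [(457,485),(528,448),(585,392)]]
for h in hs: print(h)
# circle through holes r=135
from scipy.optimize import least_squares
P=np.array(hs)[:,:2]
K=k[:2]
f=lambda o:np.r_[np.hypot(*(P-o).T)-135,np.hypot(*(K-o))-135]
r=least_squares(f,[500,90]); o=r.x; print("axis",o,r.fun)
print("mirror center rough",onz("top",c(375,228),60))
for q in [K,*P]:
    v=q-o; print(np.degrees(np.arctan2(v[1],v[0])))
print(onz("side",(160+270/4,220+305/4),70))
for n in ["side","top"]: print(n,[x.round(1).tolist() for x in proj(n,[[*K,66],[*o,12]])])
```

```text
knob [511.49467218 156.07666514  77.        ]
[514.82482069  88.71774478  22.        ]
[533.84177428  51.03083048  22.        ]
[563.2639205   20.28052404  22.        ]
axis [410.15612471  43.90456244] [-21.14150348 -11.10922711  19.91963182  16.1690505 ]
mirror center rough [644.53058037 128.71491042  60.        ]
47.90470345102154
23.177855126027417
3.2975060451190856
-8.771382013516318
[515.23682404 155.42159186  70.        ]
side [[228.8, 294.7], [279.9, 257.3]]
top [[250.5, 280.1], [300.9, 336.1]]
```

Run:
```python
from h import *
c=lambda x,y:(130+(y-0.0)/4-.4,200+x/4-.4)
K=onz("top",c(320,481),77)[:2]
P=np.array([onz("top",c(*p),22) for p in [(457,485),(528,448),(585,392)]])[:,:2]
from scipy.optimize import least_squares
f=lambda o:np.r_[np.hypot(*(P-o).T)-135,np.hypot(*(K-o))-135]
r=least_squares(f,[645,130]); o=r.x; print("axis",o,r.fun)
a=[np.degrees(np.arctan2(*(q-o)[::-1]))%360 for q in [K,*P]]
print(a,np.array(a)-a[0])
```

```text
axis [643.7826279  128.88200323] [ 0.06770042 -0.28624275  0.19446557  0.05425897]
[np.float64(168.38344155408802), np.float64(197.29934157011144), np.float64(215.30302314705386), np.float64(233.44622754427905)] [ 0.         28.91590002 46.91958159 65.06278599]
```

```bash
cat >> h.py <<'E'
AX=np.array([643.8,128.9]); A0=168.4
def pose(th,r=135,flip=1):
    """TCP xy and rotation for arm angle th deg"""
    a=np.radians(A0+th); p=AX+r*np.array([np.cos(a),np.sin(a)])
    x=np.array([0,0,-1.]); y=flip*np.array([-np.sin(a),np.cos(a),0]); z=np.cross(x,y)
    return p,np.stack([x,y,z],1)
def delta(pt,Rt,s=None):
    s=s or ctrl.sense(); Rc=rot(s["ee_rot"])
    d=Rc.T@(np.array(pt)-s["eef_pos"]); w=R.from_matrix(Rc.T@Rt).as_rotvec()
    return d/150, np.degrees(w)/60
E
python3 - <<'E'
from h import *
s=ctrl.sense(); Rc=rot(s["ee_rot"]); print(Rc.round(3))
for fl in (1,-1):
    p,Rt=pose(0,flip=fl); print(fl,p,[x.round(3) for x in delta([*p,150],Rt)])
c=lambda x,y:(130+y/4-.4,200+x/4-.4)
print("fibre foot",onz("top",c(140,448),8),"top",onz("top",c(125,417),68))
print("screwdriver",onz("top",c(147,288),5))
E
```

```text
[[-0.     0.237  0.972]
 [ 0.     0.972 -0.237]
 [-1.     0.    -0.   ]]
1 [511.5573413  156.04551935] [array([ 0.542, -1.683,  3.067]), array([ 2.965, -0.   ,  0.   ])]
-1 [511.5573413  156.04551935] [array([ 0.542, -1.683,  3.067]), array([-0.035, -0.   , -0.   ])]
fibre foot [539.07750964 257.97013737   8.        ] top [546.63394165 255.00096283  68.        ]
screwdriver [627.10398873 255.6952921    5.        ]
```

Emit:
{"op": "move_arm", "data": {"targets": [[[0.65,0.03,-0.14,0.256,-0.007,0,0],[0.65,0.03,-0.14,0.256,-0.007,0,0],[0.65,0.03,-0.14,0.256,-0.007,0,0],[0.65,0.03,-0.14,0.256,-0.007,0,0],[0.65,0.03,-0.14,0.256,-0.007,0,0]]], "force": 30}}

```text
time_s: 1.85
eef_pos: [289.1, 363.8, 208.8]
ee_rot: [0.704, 0.071, 0.703, -0.071]
force: [0.8, 0.7, -0.5]
grip_width: 0.651
```

Emit:
{"op": "move_arm", "data": {"targets": [[[0.65,0.03,-0.14,0.256,0,0,0],[0.65,0.03,-0.14,0.256,0,0,0],[0.65,0.03,-0.14,0.256,0,0,0],[0.65,0.03,-0.14,0.256,0,0,0],[0.65,0.0,0,0,0,0,0]]]}}

```text
time_s: 2.35
eef_pos: [424.5, 248.9, 190.1]
ee_rot: [0.703, 0.073, 0.703, -0.073]
force: [-0.7, 0.1, 1.0]
grip_width: 0.648
```

Run:
```python
from h import *
s=ctrl.sense(); print(s["time_s"],s["eef_pos"],s["force"],s["grip_width"])
p,Rt=pose(0,flip=-1); print([x.round(4) for x in delta([*p,130],Rt)])
save("wrist","w1")
```

```text
2.35 [424.53470232 248.93402216 190.13938516] [-0.74040376  0.08443116  0.97927794] 0.6481922474662623
[array([ 0.4015, -0.4864,  0.695 ]), array([-0.0044,  0.0002,  0.0008])]
```

View pics/w1.png

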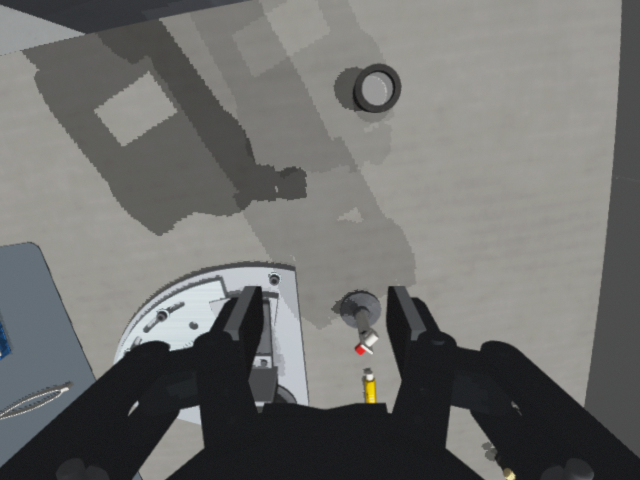

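Emit:
{"op": "move_arm", "data": {"targets": [[[0.6,0.08,-0.16,0.23,-0.004,0,0],[0.6,0.08,-0.16,0.23,0,0,0],[0.6,0.08,-0.16,0.23,0,0,0],[0.6,0.0,0,0,0,0,0],[0.6,0.0,0,0,0,0,0]]]}}

```text
time_s: 2.9
eef_pos: [508.4, 161.3, 154.6]
ee_rot: [0.703, 0.07, 0.704, -0.07]
force: [-1.5, 0.2, -0.1]
grip_width: 0.603
```

Run:
```python
from h import *
s=ctrl.sense(); print(s["time_s"],s["eef_pos"],s["force"],s["grip_width"])
p,Rt=pose(0,flip=-1); print([x.round(4) for x in delta([*p,130],Rt)])
im=save("wrist","w2")
print(proj("wrist",[[*p,77.5],[*p,66.5],[*pose(28.9)[0],22]],s))
r=ctrl.cut_out("knob_center","wrist")
for q in r[:2]: print(q["point"],q["confidence"],q["pixels"].sum())
```

```text
2.9 [508.44784303 161.29984552 154.62521601] [-1.47636457  0.2456577  -0.13881068] 0.602506056988369
[array([ 0.1641, -0.0303,  0.0274]), array([ 0.004 , -0.0009, -0.0001])]
[[250.85212081 316.25068917]
 [245.32108907 316.60332479]
 [245.9229095  240.06904511]]
[244.2, 322.6] 0.56 1267
```

View pics/w2.png

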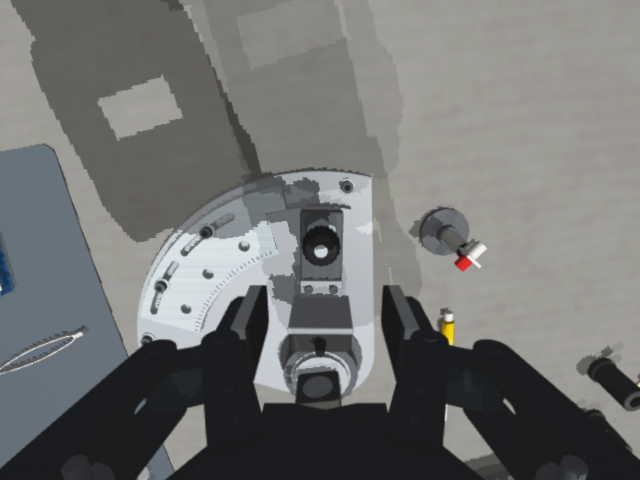

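Run:
```python
from h import *
print(np.array(ctrl.calibration("wrist")["tool_from_camera"]).round(3), ctrl.calibration("wrist")["D"])
s=ctrl.sense(); print(s["eef_pos"])
print("wrist knob",onz("wrist",(249,320.5),77.5,s),"h1",onz("wrist",(246,244.5),22,s))
# project tool centerline
Rc=rot(s["ee_rot"])
for d in (0,-20,20,60): print(d,proj("wrist",s["eef_pos"]+Rc@[d,0,0],s))
```

```text
[[ 0.00000e+00 -3.03000e-01  9.53000e-01 -1.41238e+02]
 [ 1.00000e+00  1.00000e-03  0.00000e+00  9.13000e-01]
 [-1.00000e-03  9.53000e-01  3.03000e-01 -7.81130e+01]
 [ 0.00000e+00  0.00000e+00  0.00000e+00  1.00000e+00]] [-0.05527447  0.          0.          0.          0.        ]
[508.14651316 162.10170349 155.24514797]
wrist knob [510.8404998  159.85940782  77.5       ] h1 [515.87552677  93.03267915  22.        ]
0 [[301.9852072  322.35842405]]
-20 [[326.41800632 322.07142127]]
20 [[282.7213201  322.58520686]]
60 [[254.33084038 322.92021869]]
```

Run:
```python
from h import *
s=ctrl.sense(); print(s["time_s"],s["eef_pos"],s["dq"].round(3))
p,Rt=pose(0,flip=-1); print([x.round(4) for x in delta([511.3,158,88],Rt)])
```

```text
3.0 [508.14651316 162.10170349 155.24514797] [ 0.005 -0.008 -0.     0.    -0.003 -0.003]
[array([ 0.4483, -0.0229,  0.0258]), array([ 0.0057,  0.0003, -0.0003])]
```

Emit:
{"op": "move_arm", "data": {"targets": [[[0.6,0.15,-0.023,0.026,0.005,0,0],[0.6,0.15,0,0,0,0,0],[0.6,0.14,0,0,0,0,0],[0.6,0.0,0,0,0,0,0],[0.6,0.0,0,0,0,0,0]]], "force": 20}}

```text
time_s: 3.5
eef_pos: [511.9, 157.6, 89.8]
ee_rot: [0.704, 0.071, 0.703, -0.071]
force: [-0.9, -0.1, 0.6]
grip_width: 0.601
```

Run:
```python
from h import *
s=ctrl.sense(); print(s["time_s"],s["eef_pos"],s["force"],s["grip_width"])
im=save("wrist","w3")
Rc=rot(s["ee_rot"])
for d in (-20,0,10,20): print(d,proj("wrist",s["eef_pos"]+Rc@[d,0,0],s))
r=ctrl.cut_out("knob_center","wrist")
for q in r[:2]: print(q["point"],q["confidence"],q["pixels"].sum())
```

```text
3.5 [511.87561231 157.59650497  89.78773257] [-0.89708771 -0.06073665  0.64348058] 0.6012259250132954
-20 [[326.43293926 322.07946985]]
0 [[301.99883201 322.36551626]]
10 [[291.82690609 322.48480515]]
20 [[282.73380656 322.59154457]]
[277.8, 326.7] 0.83 2336
```

View pics/w3.png

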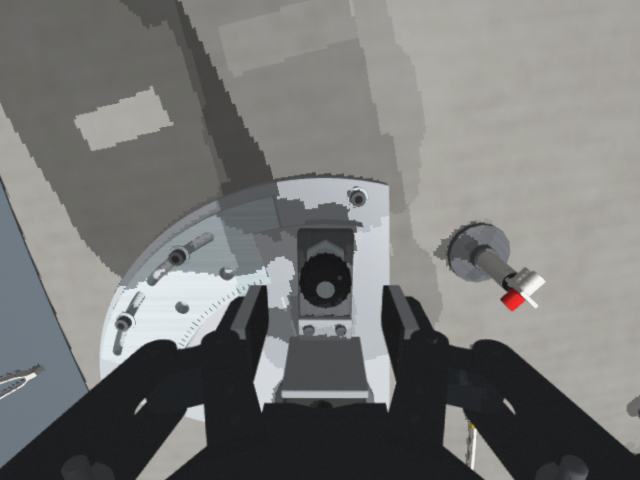

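Emit:
{"op": "move_arm", "data": {"targets": [[[0.6,0.1,0,0,0,0,0],[0.6,0.1,0,0,0,0,0],[0.6,0.09,0,0,0,0,0],[0.55,0.0,0,0,0,0,0],[0.5,0.0,0,0,0,0,0]]]}}

```text
time_s: 4.1
eef_pos: [512.3, 156.8, 45.9]
ee_rot: [0.704, 0.072, 0.703, -0.072]
force: [0.4, -0.2, -0.3]
grip_width: 0.501
```

Run:
```python
from h import *
s=ctrl.sense(); print(s["time_s"],s["eef_pos"],s["force"],s["grip_width"])
im=save("wrist","w4")
```

```text
4.1 [512.30011619 156.80768733  45.86609113] [ 0.3560795  -0.16630878 -0.31518036] 0.5009762307339817
```

View pics/w4.png

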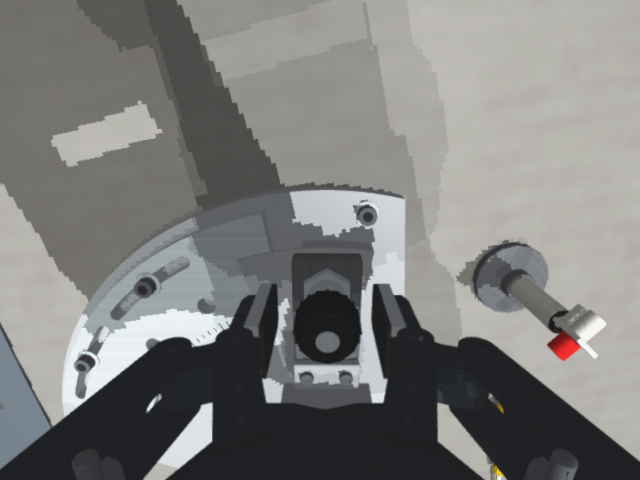

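Emit:
{"op": "move_arm", "data": {"targets": [[[0.4,0,0.003,0,0,0,0],[0.35,0,0,0,0,0,0],[0.32,0,0,0,0,0,0]]], "force": 20}}

```text
time_s: 4.45
eef_pos: [512.2, 157.2, 45.6]
ee_rot: [0.704, 0.072, 0.703, -0.072]
force: [0.5, -0.5, -0.2]
grip_width: 0.317
```

Emit:
{"op": "move_arm", "data": {"targets": [[[0.29,0,0,0,0,0,0],[0.27,0,0,0,0,0,0]]]}}

```text
time_s: 4.65
eef_pos: [512.2, 157.2, 45.7]
ee_rot: [0.704, 0.072, 0.703, -0.072]
force: [-1.5, -0.1, 3.5]
grip_width: 0.293
```

Run:
```python
from h import *
s=ctrl.sense(); print(s["time_s"],s["eef_pos"],s["force"],s["grip_width"])
im=save("wrist","w5")
```

```text
4.65 [512.24429027 157.18515771  45.66019969] [-1.46595886 -0.05566737  3.50829612] 0.2928047556796231
```

View pics/w5.png

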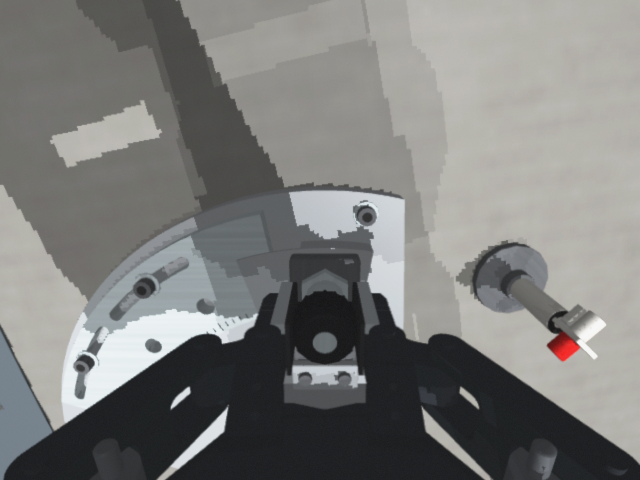

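Emit:
{"op": "move_arm", "data": {"targets": [[[0.22,0,0,0,0,0,0],[0.2,0,0,0,0,0,0],[0.2,0,0,0,0,0,0]]], "force": 35}}

```text
time_s: 5.0
eef_pos: [512.3, 157.2, 45.7]
ee_rot: [0.704, 0.072, 0.703, -0.072]
force: [-1.4, -0.1, 5.6]
grip_width: 0.283
```

Emit:
{"op": "move_arm", "data": {"targets": [[[0.2,-0.02,0,0,0,0,0],[0.2,-0.02,0,0,0,0,0]]]}}

```text
time_s: 5.2
eef_pos: [512.0, 157.1, 50.7]
ee_rot: [0.703, 0.072, 0.704, -0.072]
force: [4.9, 0.3, -9.7]
grip_width: 0.289
```

Emit:
{"op": "move_arm", "data": {"targets": [[[0.2,-0.02,0,0,0,0,0],[0.2,-0.02,0,0,0,0,0],[0.2,0,0,0,0,0,0]]]}}

```text
time_s: 5.5
eef_pos: [512.0, 157.1, 57.3]
ee_rot: [0.703, 0.072, 0.704, -0.072]
force: [3.8, 0.7, -11.2]
grip_width: 0.284
```

Run:
```python
from h import *
s=ctrl.sense(); print(s["time_s"],s["eef_pos"],s["force"],s["wrist_torque"],s["grip_width"])
save("wrist","w6")
a=save("side","s6"); cv2.imwrite('pics/s6c.png',cv2.resize(a[190:290,260:380,::-1],(720,600),interpolation=cv2.INTER_CUBIC))
```

```text
5.5 [512.03674869 157.10674277  57.34756282] [  3.8019509    0.65139165 -11.20259657] [ 0.08789809 -0.64134365  0.00557161] 0.28420600822651115
```

View pics/w6.png

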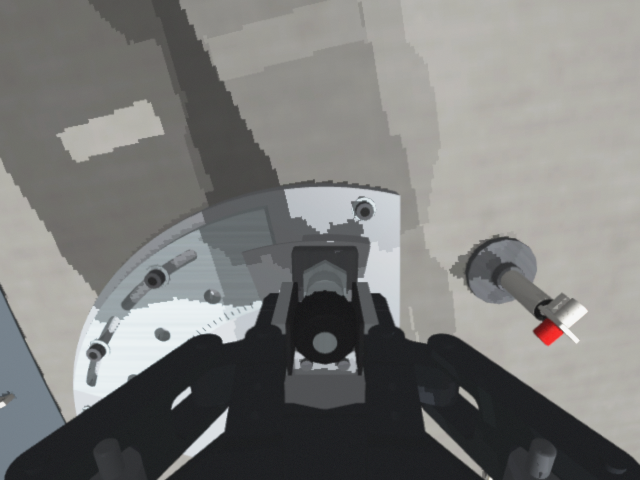

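View pics/s6c.png

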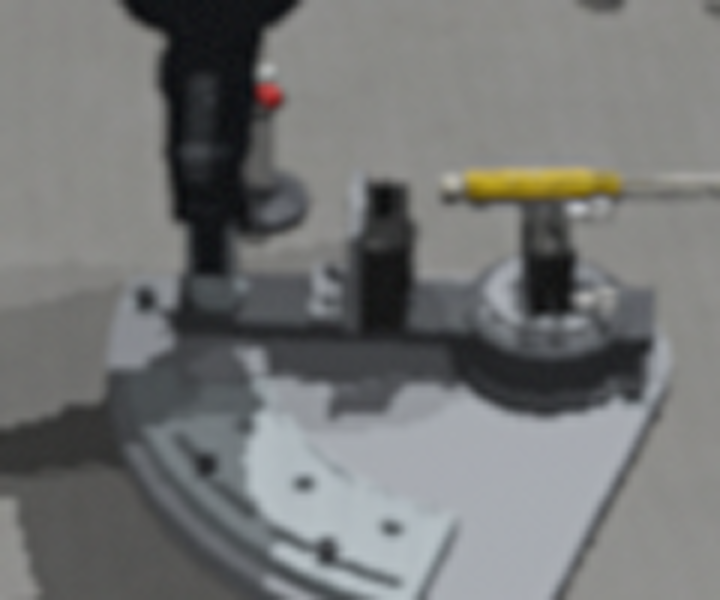

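Emit:
{"op": "move_arm", "data": {"targets": [[[0.2,-0.01,0,0,0,0,0],[0.2,0,-0.0157,0,-0.0167,0,0],[0.2,0,-0.0157,0.0003,-0.0167,0,0]]]}}

```text
time_s: 5.9
eef_pos: [511.2, 152.4, 58.7]
ee_rot: [0.705, 0.059, 0.705, -0.059]
force: [4.2, 0.6, -10.5]
grip_width: 0.288
```

```bash
cat >> h.py <<'E'
def st():
    s=ctrl.sense(); Rc=rot(s["ee_rot"]); y=-Rc[:,1]; yaw=np.degrees(np.arctan2(-y[0],y[1]))%360
    d=s["eef_pos"][:2]-(AX2); a=np.degrees(np.arctan2(d[1],d[0]))%360
    f=Rc.T@s["force"]
    print("t",s["time_s"],"pos",s["eef_pos"].round(2),"yaw",yaw.round(2),"ang",(a-A2).round(2),"r",np.hypot(*d).round(2),"Ftool",f.round(2),"w",round(s["grip_width"],3)); return s
P0=np.array([512.1,157.2]); A2=168.4
AX2=P0-135*np.array([np.cos(np.radians(A2)),np.sin(np.radians(A2))])
E
python3 -c "
from h import *
st()"
```

```text
t 5.9 pos [511.16 152.41  58.7 ] yaw 170.45 ang 2.07 r 135.05 Ftool [10.49  1.26  4.02] w 0.288
```

Emit:
{"op": "move_arm", "data": {"targets": [[[0.2,0,-0.0314,0.0005,-0.0333,0,0],[0.2,0,-0.0314,0.0006,-0.0333,0,0],[0.2,0,-0.0314,0.0006,-0.0333,0,0],[0.2,0,-0.0314,0.0005,-0.0333,0,0],[0.2,0,-0.0314,0.0006,-0.0333,0,0]]]}}

```text
time_s: 6.4
eef_pos: [509.3, 128.9, 58.7]
ee_rot: [0.707, -0.003, 0.707, 0.003]
force: [4.9, 1.2, -11.0]
grip_width: 0.284
```

```bash
python3 -c "
from h import *
st()"
```

```text
t 6.4 pos [509.28 128.87  58.72] yaw 180.47 ang 12.1 r 135.07 Ftool [11.03  1.13  4.89] w 0.284
```

Emit:
{"op": "move_arm", "data": {"targets": [[[0.2,0,-0.0314,0.0005,-0.0333,0,0],[0.2,0,-0.0314,0.0006,-0.0333,0,0],[0.2,0,-0.0314,0.0006,-0.0333,0,0],[0.2,0,-0.0314,0.0005,-0.0333,0,0],[0.2,0,-0.0314,0.0006,-0.0333,0,0]]]}}

```text
time_s: 6.9
eef_pos: [511.5, 105.6, 58.7]
ee_rot: [0.704, -0.064, 0.704, 0.065]
force: [4.8, 1.8, -10.8]
grip_width: 0.284
```

```bash
python3 -c "
from h import *
st()
save('wrist','w7')
save('top','t7')"
```

```text
t 6.9 pos [511.47 105.58  58.71] yaw 190.45 ang 22.03 r 135.11 Ftool [10.77  0.86  5.02] w 0.284
```

View pics/w7.png

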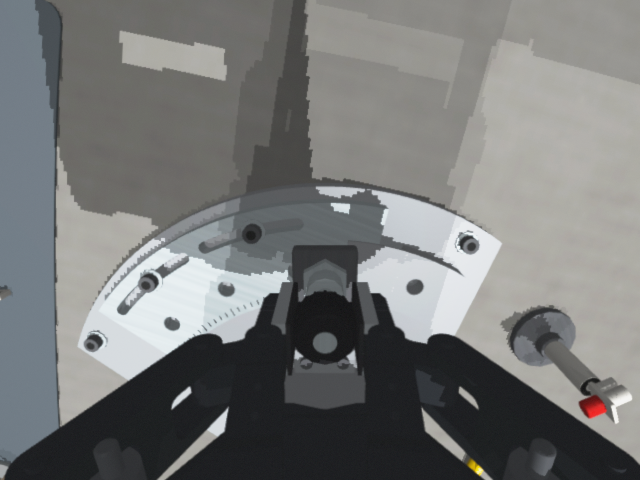

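Run:
```python
from h import *
s=st()
for pt,z in [((287,414.5),24),((289,227),22),((323,172),22)]:
    q=onz("wrist",pt,z,s)[:2]; d=q-AX2
    print(q,np.hypot(*d),np.degrees(np.arctan2(d[1],d[0]))%360-A2)
```

```text
t 7.0 pos [511.57 105.21  58.72] yaw 190.39 ang 22.2 r 135.08 Ftool [11.11 -1.61  5.09] w 0.285
[512.31250003 157.87926871] 134.93028432254562 -0.3006937702868413
[533.76092988  53.95609153] 134.23592504596735 46.13435738099969
[562.47046046  23.47060105] 134.39933122744995 64.07040253361708
```

Emit:
{"op": "move_arm", "data": {"targets": [[[0.2,0,-0.0188,0.0002,-0.02,0,0],[0.2,0,-0.0188,0.0003,-0.02,0,0],[0.2,0.013,0,0,0,0,0],[0.2,0.013,0,0,0,0,0],[0.2,0,0,0,0,0,0]]]}}

```text
time_s: 7.5
eef_pos: [512.6, 100.2, 54.6]
ee_rot: [0.703, -0.078, 0.703, 0.078]
force: [4.4, 0.1, -10.5]
grip_width: 0.286
```

```bash
python3 -c "
from h import *
st()"
```

```text
t 7.5 pos [512.6  100.19  54.64] yaw 192.73 ang 24.37 r 135.09 Ftool [10.54 -0.85  4.32] w 0.286
```

Emit:
{"op": "move_arm", "data": {"targets": [[[0.2,0.004,0,0,0,0,0],[0.2,0.004,0,0,0,0,0],[0.2,0,0,0,0,0,0]]]}}

```text
time_s: 7.8
eef_pos: [512.6, 100.2, 53.8]
ee_rot: [0.703, -0.078, 0.703, 0.078]
force: [3.4, -0.4, -8.1]
grip_width: 0.288
```

Emit:
{"op": "move_arm", "data": {"targets": [[[0.2,0.003,0,0,0,0,0],[0.3,0,0,0,0,0,0],[0.36,0,0,0,0,0,0],[0.45,0,0,0,0,0,0],[0.54,0,0,0,0,0,0]]]}}

```text
time_s: 8.3
eef_pos: [512.7, 100.2, 53.5]
ee_rot: [0.703, -0.078, 0.703, 0.078]
force: [-0.3, -0.6, -0.8]
grip_width: 0.539
```

```bash
python3 -c "
from h import *
st()
save('wrist','w8')
a=save('side','s8'); cv2.imwrite('pics/s8c.png',cv2.resize(a[190:290,260:380,::-1],(720,600),interpolation=cv2.INTER_CUBIC))
"
```

```text
t 8.3 pos [512.68 100.18  53.5 ] yaw 192.74 ang 24.39 r 135.01 Ftool [ 0.81 -0.51 -0.44] w 0.539
```

View pics/w8.png

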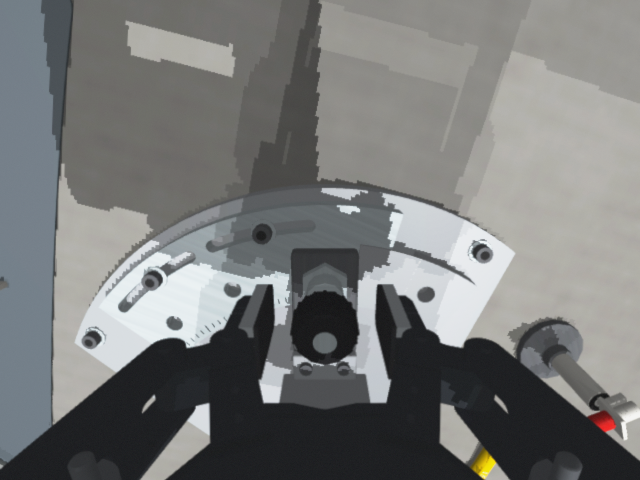

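View pics/s8c.png

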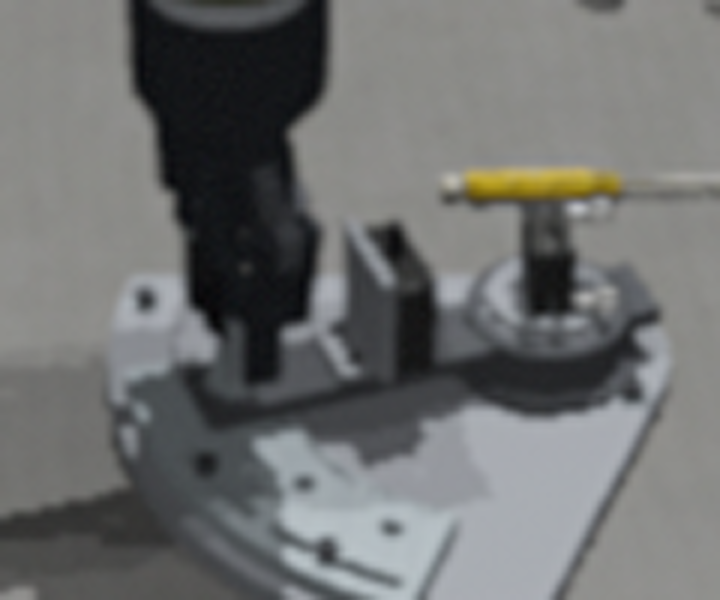

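Emit:
{"op": "move_arm", "data": {"targets": [[[0.54,0.04,0,0,0,0,0],[0.54,0.04,0,0,0,0,0],[0.54,0.04,0,0,0,0,0],[0.54,0.04,0,0,0,0,0],[0.54,0,0,0,0,0,0]]], "force": 20}}

```text
time_s: 8.9
eef_pos: [512.1, 100.1, 28.2]
ee_rot: [0.702, -0.078, 0.703, 0.079]
force: [0.2, -0.4, -0.3]
grip_width: 0.538
```

```bash
python3 -c "
from h import *
st()
save('wrist','w9')
a=save('side','s9'); cv2.imwrite('pics/s9c.png',cv2.resize(a[190:290,260:380,::-1],(720,600),interpolation=cv2.INTER_CUBIC))
"
```

```text
t 8.9 pos [512.12 100.12  28.22] yaw 192.74 ang 24.36 r 135.57 Ftool [ 0.26 -0.43  0.1 ] w 0.538
```

View pics/w9.png

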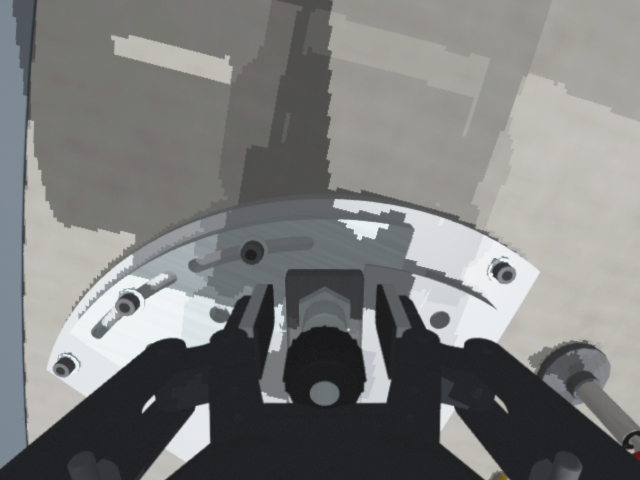

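View pics/s9c.png

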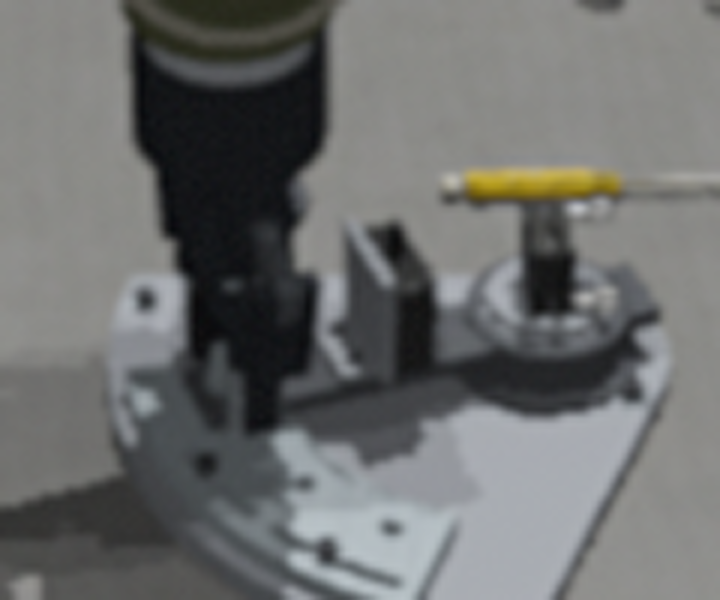

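Emit:
{"op": "move_arm", "data": {"targets": [[[0.5,0,0,0,0,0,0],[0.46,0,0,0,0,0,0],[0.45,0,-0.003,0,0,0,0],[0.45,0,-0.003,0,0,0,0],[0.45,0,0,0,0,0,0]]]}}

```text
time_s: 9.5
eef_pos: [512.9, 99.2, 29.3]
ee_rot: [0.703, -0.078, 0.703, 0.078]
force: [-0.1, 0.7, 0.1]
grip_width: 0.451
```

```bash
python3 -c "
from h import *
st()"
```

```text
t 9.5 pos [512.91  99.17  29.31] yaw 192.74 ang 24.82 r 135.01 Ftool [-0.15  0.71  0.01] w 0.451
```

Emit:
{"op": "move_arm", "data": {"targets": [[[0.45,0,-0.002,0,0,0,0],[0.45,0,-0.002,0,0,0,0],[0.45,0,-0.002,0,0,0,0]]]}}

```text
time_s: 9.8
eef_pos: [513.1, 98.4, 29.2]
ee_rot: [0.703, -0.078, 0.703, 0.078]
force: [0.2, 0.6, 0.1]
grip_width: 0.451
```

```bash
python3 -c "
from h import *
st()"
```

```text
t 9.8 pos [513.07  98.36  29.23] yaw 192.74 ang 25.18 r 135.05 Ftool [-0.13  0.54  0.33] w 0.451
```

Emit:
{"op": "move_arm", "data": {"targets": [[[0.45,0,-0.002,0,-0.002,0,0],[0.45,0,-0.002,0,-0.002,0,0],[0.45,0,-0.002,0,-0.002,0,0]]]}}

```text
time_s: 10.1
eef_pos: [513.2, 97.8, 29.2]
ee_rot: [0.703, -0.08, 0.702, 0.081]
force: [-0.4, 3.9, 0.1]
grip_width: 0.447
```

Emit:
{"op": "move_arm", "data": {"targets": [[[0.45,0,-0.002,0,-0.002,0,0],[0.45,0,-0.002,0,-0.002,0,0],[0.45,0,-0.002,0,-0.002,0,0]]]}}

```text
time_s: 10.4
eef_pos: [513.4, 97.2, 29.2]
ee_rot: [0.702, -0.083, 0.702, 0.083]
force: [-0.1, 7.0, 0.3]
grip_width: 0.448
```

```bash
python3 -c "
from h import *
st()
save('wrist','w10')"
```

```text
t 10.4 pos [513.4   97.18  29.22] yaw 193.46 ang 25.69 r 135.01 Ftool [-0.31  6.85  1.57] w 0.448
```

View pics/w10.png

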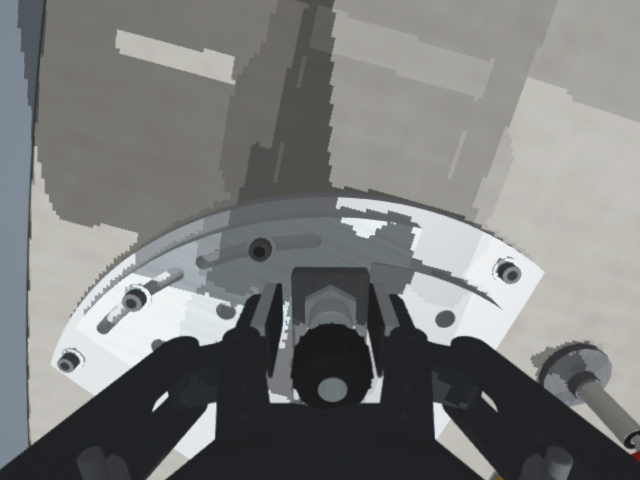

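Emit:
{"op": "move_arm", "data": {"targets": [[[0.45,0,-0.002,0,-0.002,0,0],[0.45,0,-0.002,0,-0.002,0,0]]]}}

```text
time_s: 10.65
eef_pos: [513.6, 96.6, 29.2]
ee_rot: [0.702, -0.084, 0.702, 0.085]
force: [0.1, 6.0, -0.1]
grip_width: 0.449
```

Emit:
{"op": "move_arm", "data": {"targets": [[[0.45,0,-0.002,0,-0.002,0,0],[0.45,0,-0.002,0,-0.002,0,0]]]}}

```text
time_s: 10.85
eef_pos: [513.7, 96.0, 29.3]
ee_rot: [0.702, -0.085, 0.702, 0.086]
force: [-0.4, 4.2, -0.4]
grip_width: 0.448
```

Emit:
{"op": "move_arm", "data": {"targets": [[[0.45,0,-0.002,0,-0.002,0,0],[0.45,0,-0.002,0,-0.002,0,0],[0.45,0,-0.002,0,-0.002,0,0],[0.45,0,-0.002,0,-0.002,0,0]]]}}

```text
time_s: 11.25
eef_pos: [514.0, 94.8, 29.2]
ee_rot: [0.702, -0.088, 0.701, 0.089]
force: [1.3, 7.2, -0.5]
grip_width: 0.456
```

Emit:
{"op": "move_arm", "data": {"targets": [[[0.45,0,-0.002,0,-0.002,0,0],[0.45,0,-0.002,0,-0.002,0,0],[0.45,0,-0.002,0,-0.002,0,0],[0.45,0,-0.002,0,-0.002,0,0]]]}}

```text
time_s: 11.65
eef_pos: [514.3, 93.7, 29.2]
ee_rot: [0.701, -0.091, 0.701, 0.092]
force: [1.1, 6.7, -0.1]
grip_width: 0.45
```

```bash
python3 -c "
from h import *
st()
save('wrist','w11')"
```

```text
t 11.65 pos [514.29  93.68  29.24] yaw 194.9 ang 27.22 r 135.04 Ftool [0.06 6.22 2.79] w 0.45
```

View pics/w11.png

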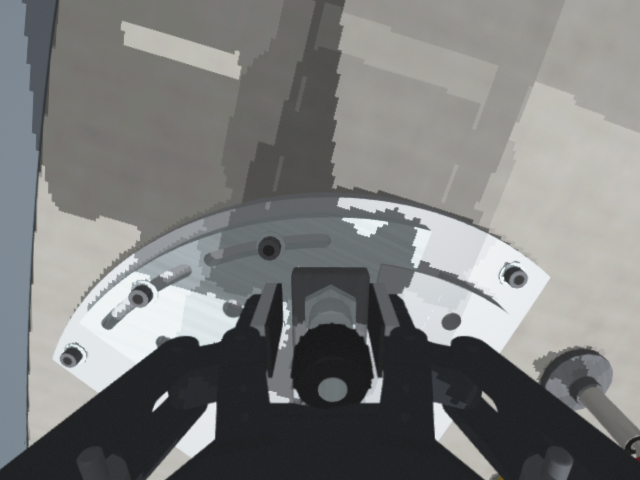

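Emit:
{"op": "move_arm", "data": {"targets": [[[0.45,0,-0.002,0,-0.002,0,0],[0.45,0,-0.002,0,-0.002,0,0],[0.45,0,-0.002,0,-0.002,0,0]]]}}

```text
time_s: 12.0
eef_pos: [514.5, 92.8, 29.2]
ee_rot: [0.701, -0.094, 0.701, 0.094]
force: [-0.1, 5.6, -0.6]
grip_width: 0.451
```

Emit:
{"op": "move_arm", "data": {"targets": [[[0.45,0,-0.002,0,-0.002,0,0],[0.45,0,-0.002,0,-0.002,0,0],[0.45,0,-0.002,0,-0.002,0,0]]]}}

```text
time_s: 12.3
eef_pos: [514.8, 92.0, 29.2]
ee_rot: [0.701, -0.096, 0.701, 0.096]
force: [-0.0, 5.6, 0.2]
grip_width: 0.454
```

Emit:
{"op": "move_arm", "data": {"targets": [[[0.45,0,-0.002,0,-0.002,0,0],[0.45,0,-0.002,0,-0.002,0,0]]]}}

```text
time_s: 12.5
eef_pos: [515.0, 91.3, 29.3]
ee_rot: [0.7, -0.097, 0.7, 0.098]
force: [0.1, 5.7, 0.4]
grip_width: 0.451
```

Arm about 27.3° now; single, small steps from here.

Emit:
{"op": "move_arm", "data": {"targets": [[[0.45,0,-0.0015,0,-0.0015,0,0],[0.45,0,-0.0015,0,-0.0015,0,0]]]}}

```text
time_s: 12.7
eef_pos: [515.1, 91.0, 29.2]
ee_rot: [0.7, -0.098, 0.7, 0.099]
force: [0.5, 5.4, 0.4]
grip_width: 0.449
```

Emit:
{"op": "move_arm", "data": {"targets": [[[0.45,0,-0.0015,0,-0.0015,0,0],[0.45,0,-0.0015,0,-0.0015,0,0]]]}}

```text
time_s: 12.9
eef_pos: [515.2, 90.5, 29.3]
ee_rot: [0.7, -0.099, 0.7, 0.1]
force: [1.3, 6.2, -0.4]
grip_width: 0.447
```

```bash
python3 -c "
from h import *
st()
save('wrist','w12')"
```

```text
t 12.9 pos [515.2   90.49  29.25] yaw 196.22 ang 28.63 r 135.06 Ftool [0.4  5.58 2.94] w 0.447
```

View pics/w12.png

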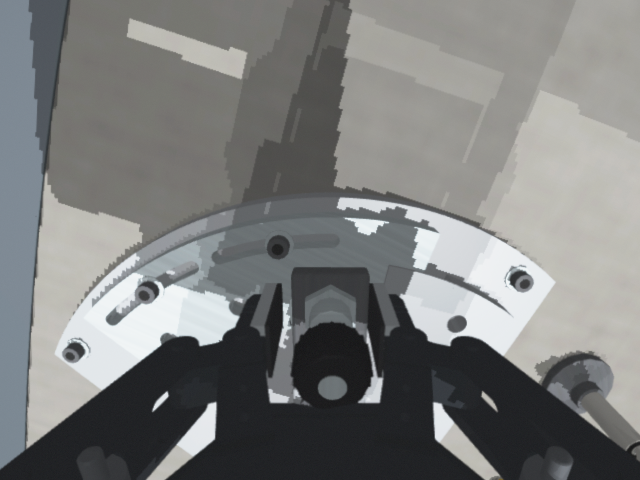

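Emit:
{"op": "move_arm", "data": {"targets": [[[0.45,0,-0.0015,0,-0.0015,0,0],[0.45,0,-0.0015,0,-0.0015,0,0]]]}}

```text
time_s: 13.15
eef_pos: [515.3, 89.5, 29.2]
ee_rot: [0.7, -0.101, 0.7, 0.101]
force: [0.1, -0.1, -0.4]
grip_width: 0.452
```

Emit:
{"op": "move_arm", "data": {"targets": [[[0.45,0,-0.0015,0,-0.0015,0,0],[0.45,0,-0.0015,0,-0.0015,0,0]]]}}

```text
time_s: 13.35
eef_pos: [515.5, 88.9, 29.2]
ee_rot: [0.7, -0.102, 0.7, 0.102]
force: [0.2, -0.9, -0.7]
grip_width: 0.45
```

```bash
python3 -c "
from h import *
st()
save('wrist','w13')"
```

```text
t 13.35 pos [515.49  88.87  29.22] yaw 196.59 ang 29.32 r 135.27 Ftool [ 0.73 -0.92 -0.1 ] w 0.45
```

View pics/w13.png

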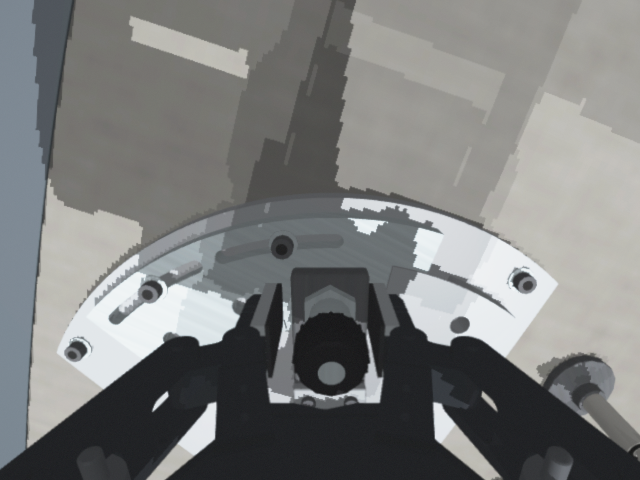

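Run:
```python
from h import *
s=ctrl.sense(); d=(s["eef_pos"][:2]-AX2); d/=np.hypot(*d)
p=AX2+135*d
for z in (85.5,83.5,81.5,79.5,77.5): print(z,proj("wrist",[[*p,z]],s).round(1))
```

```text
85.5 [[391.9 320.8]]
83.5 [[387.2 320.9]]
81.5 [[382.7 320.9]]
79.5 [[378.3 321. ]]
77.5 [[374.  321.1]]
```

Run:
```python
import cv2,numpy as np
for n in ["w9","w10","w11","w12","w13"]:
    g=cv2.cvtColor(cv2.imread(f'pics/{n}.png'),cv2.COLOR_BGR2GRAY)
    m=((g>70)).astype(np.uint8); m[:350]=0;m[410:]=0;m[:,:300]=0;m[:,:360][:,:0]=0;m[:,362:]=0
    k,l,st,c=cv2.connectedComponentsWithStats(m)
    print(n,[(st[i][4],st[i][2:4].tolist(),c[i].round(1).tolist()) for i in range(1,k) if st[i][4]>200])
```

```text
w9 [(np.int32(575), [29, 25], [324.1, 393.0])]
w10 [(np.int32(564), [29, 24], [332.1, 389.3])]
w11 [(np.int32(565), [29, 24], [332.1, 389.3])]
w12 [(np.int32(554), [29, 24], [332.0, 387.4])]
w13 [(np.int32(501), [27, 23], [331.1, 372.9]), (np.int32(788), [62, 26], [331.4, 397.2])]
```

Emit:
{"op": "move_arm", "data": {"targets": [[[0.52,0,0.008,0,0,0,0],[0.58,0,0,0,0,0,0],[0.58,-0.1,0,0,0,0,0],[0.58,-0.15,0,0,0,0,0],[0.58,-0.15,0,0,0,0,0]]]}}

```text
time_s: 13.9
eef_pos: [514.9, 90.3, 89.8]
ee_rot: [0.699, -0.102, 0.7, 0.102]
force: [-0.2, 0.3, 0.0]
grip_width: 0.577
```

Emit:
{"op": "move_arm", "data": {"targets": [[[0.58,-0.2,0,-0.1,0,0,0],[0.58,-0.2,0,-0.25,0,0,0],[0.58,0,0,-0.3,0,0,0],[0.58,0,0,-0.3,0,0,0],[0.58,0,0,0,0,0,0]]]}}

```text
time_s: 14.4
eef_pos: [374.1, 49.5, 148.7]
ee_rot: [0.699, -0.101, 0.701, 0.102]
force: [1.1, -0.3, 0.4]
grip_width: 0.582
```

```bash
python3 -c "
from h import *
st()
save('wrist','w14')
a=save('side','s14'); cv2.imwrite('pics/s14c.png',cv2.resize(a[190:290,260:380,::-1],(720,600),interpolation=cv2.INTER_CUBIC))
a=save('top','t14'); cv2.imwrite('pics/t14c.png',cv2.resize(a[130:280,200:400,::-1],(800,600),interpolation=cv2.INTER_CUBIC))
"
```

```text
t 14.4 pos [374.11  49.46 148.74] yaw 196.54 ang 28.21 r 281.99 Ftool [-0.45 -0.55  0.97] w 0.582
```

View pics/s14c.png

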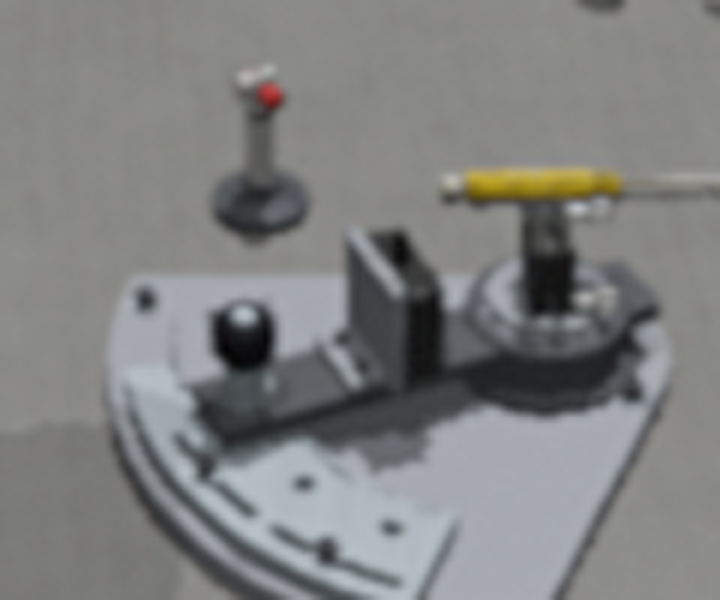

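View pics/t14c.png

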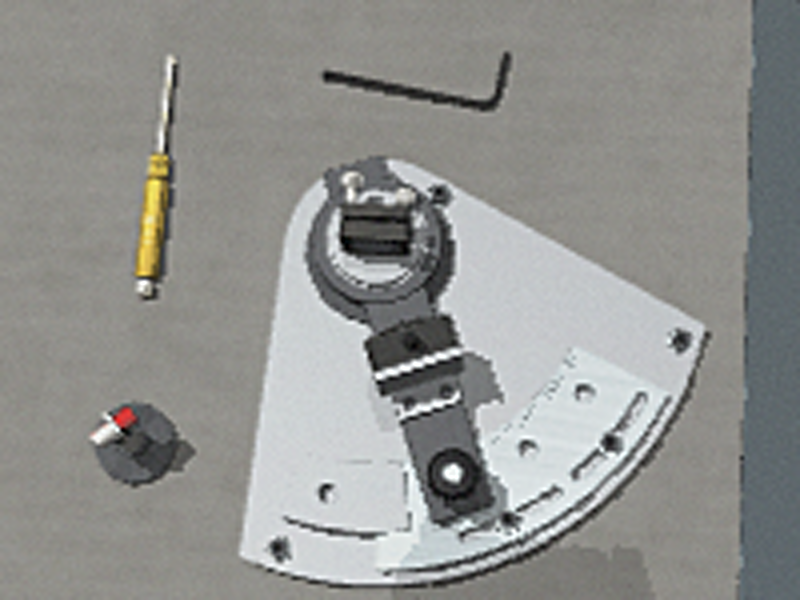

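View pics/w14.png

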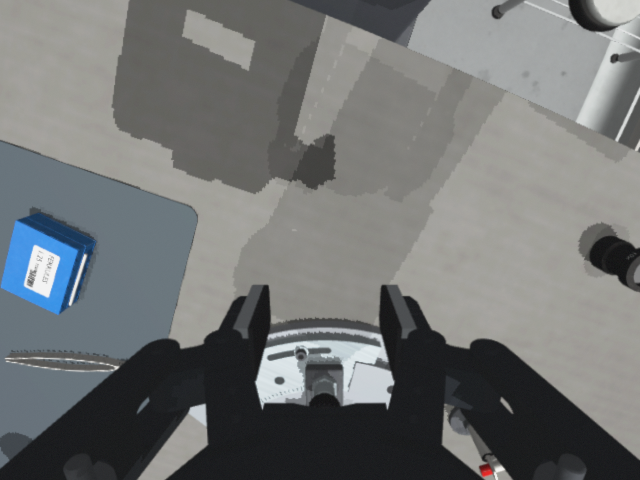

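Run:
```python
from h import *
c=lambda x,y:(130+y/4-.4,200+x/4-.4)
k=onz("top",c(453,473),77.5)[:2]; d=k-AX; print("top angle",np.degrees(np.arctan2(d[1],d[0]))%360-A0,np.hypot(*d))
def cen(f,r,cc):
    g=cv2.cvtColor(cv2.imread(f),cv2.COLOR_BGR2GRAY).astype(float)
    w=g[r-7:r+8,cc-7:cc+8]; return w
# dark knob weighted centroid upsampled
def dk(f,r,cc,h=6):
    g=cv2.cvtColor(cv2.imread(f),cv2.COLOR_BGR2GRAY).astype(float)[r-h:r+h+1,cc-h:cc+h+1]
    g=np.clip(45-g,0,None); yy,xx=np.mgrid[-h:h+1,-h:h+1]; print(g.astype(int)); return r+(g*yy).sum()/g.sum(),cc+(g*xx).sum()/g.sum()
print(dk('pics/side0.png',229,296)); print(dk('pics/s14.png',245,300))
for th,z in [(0,66.5),(28.5,66.5),(28.5,68.5),(28.5,74.5)]: print(th,z,proj("side",[[*pose(th)[0],z]]))
```

```text
top angle 28.355614029130777 135.1642371208195
[[ 0  0  0  0  0  0  0  0  0  0  0  0  0]
 [ 0  0  0  0  0  0  0  0  0  7  0  0  0]
 [ 0  0  0  0  0  0  0  0  0 12  6  0  0]
 [ 0  0 11  0  0  0  0  0  0 16 12  0  0]
 [ 0  0 26 13  0  0  0  0  6 21 21  9  0]
 [ 0  0 31 26 17  8  9 13 19 27 26 12  5]
 [ 0  0 36 30 26 22 22 24 26 31 27  3  0]
 [ 0  0 34 36 34 30 29 36 36 36 20  0  0]
 [ 0  0 20 38 39 33 34 32 36 33  0  0  0]
 [ 0  0  0 29 40 38 34 44 36 16  0  0  0]
 [ 0  0  0  4 31 34 35 28 19  0  0  0  0]
 [ 0  0  0  0  2 12 14  5  0  0  0  0  0]
 [ 0  0  0  0  0  0  0  0  0  0  0  0  0]]
(np.float64(230.07292327203552), np.float64(296.0114140773621))
[[ 0  0  0  0  0  0  0  0  0  0  0  0  0]
 [ 0  0  0  0  0  0  0  0  0  0  0  0  0]
 [ 0  0  0  0  0  0  0  0  0  0  0  0  0]
 [ 0  0  0  0  0  0  0  0  0  0  0  0  0]
 [ 0  0  7  9  0  0  0  0  0  0  4  0  0]
 [ 0  0 16 19  2  0  0  0  0 11 18  0  0]
 [ 0  0 20 27 20 11  5  6 14 23 28  0  0]
 [ 0  0 16 32 23 22 17 19 24 27 34  0  0]
 [ 0  0 15 36 31 28 28 27 31 31 26  0  0]
 [ 0  0  7 38 37 31 31 32 32 35 20  0  0]
 [ 0  0  0 14 35 37 34 36 34 37 11  0  0]
 [ 0  0  0  0 20 37 35 33 31 18  0  0  0]
 [ 0  0  0  0  0 11 16 13  5  0  0  0  0]]
(np.float64(247.44919411352487), np.float64(300.1793973370708))
0 66.5 [[228.61405742 294.73382881]]
28.5 66.5 [[245.57732482 299.33209885]]
28.5 68.5 [[244.91380061 299.32432331]]
28.5 74.5 [[242.91592893 299.30094795]]
```

Run:
```python
from h import *
def cap(n):
    g=cv2.cvtColor(cv2.imread(f'pics/{n}.png'),cv2.COLOR_BGR2GRAY)
    m=(g>70).astype(np.uint8); m[:310]=0;m[410:]=0;m[:,:305]=0;m[:,350:]=0
    k,l,s,c=cv2.connectedComponentsWithStats(m)
    return [(int(s[i][4]),c[i].round(1).tolist()[::-1]) for i in range(1,k) if 200<s[i][4]<700]
s=dict(ctrl.sense())
def pr(pos,yaw,th,h):
    a=np.radians(yaw); Rm=np.stack([[0,0,-1.],[np.sin(a),-np.cos(a),0],np.cross([0,0,-1.],[np.sin(a),-np.cos(a),0])],1)
    q=R.from_matrix(Rm).as_quat(); s["ee_rot"]=np.array([q[3],*q[:3]]); s["eef_pos"]=np.array(pos)
    a=np.radians(A2+th); return proj("wrist",[[*(AX2+135*np.array([np.cos(a),np.sin(a)])),77.5+h]],s)[0].round(1)
print("w4 home",cap("w4"),pr([512.3,156.81,45.87],168.4,0,0))
print("w8 8mm",cap("w8"),pr([512.68,100.18,53.5],192.74,24.4,8))
print("w11 8mm",cap("w11"),pr([514.29,93.68,29.24],194.9,26.3,8))
for h in (0,1,2): print("w13 ?",cap("w13"),pr([515.49,88.87,29.22],196.59,28.4,h))
```

```text
w4 home [(407, [341.7, 327.2])] [342.2 322.4]
w8 8mm [(399, [342.6, 324.4])] [343.4 321.4]
w11 8mm [(565, [389.3, 332.1])] [391.3 328. ]
w13 ? [(208, [312.5, 323.8]), (501, [372.9, 331.1]), (511, [398.8, 326.6])] [374.1 327.8]
w13 ? [(208, [312.5, 323.8]), (501, [372.9, 331.1]), (511, [398.8, 326.6])] [376.2 327.8]
w13 ? [(208, [312.5, 323.8]), (501, [372.9, 331.1]), (511, [398.8, 326.6])] [378.3 327.8]
```

Both cameras put the knob within about 1 mm of home, with the arm at about 28.4° (0.495 rad) and the robot clear. I'm handing it in.

```bash
python3 -c "
from h import *
print(ctrl.finish_job())"
```

```text
the job is handed in; nothing more can be done
None
```

The pin is home in the quadrant's first hole and I've handed the job in at about 14.6 s of the 64 s; it gave no verdict.

**What I did:**
- Gripped the knob and lifted it about 13 mm while the arm was still parked.
- Swung the arm to about 24.4° and set the pin down on the quadrant.
- Let go of the knob and nudged the bar along in steps of 0.2–0.3 mm. The push read 4–7 N and fell to zero when the pin dropped in.
- Opened the fingers and backed well clear.

**Last checks:**
- **Angle:** the top camera puts the arm at 28.4° (about 0.495 rad), within the 0.34–0.64 rad window. My earlier camera estimates of the first hole were 28.4° (wrist) and 28.9° (top), so they roughly agree.
- **Pin depth:** the wrist and side pictures both put the knob within about 1 mm of its lowest position. The wrist pictures showed a drop of about 7.3 mm where I expected 8 mm, which I took as image noise.
- **Camera disagreement:** the wrist camera placed the knob about 3 mm further left (+y) than the other two at first, so I centred the grip on the fingers as seen in the wrist picture.
- **Contact:** the highest sideways push read at the bar was about 7.2 N. The last pictures show the detector and mirror upright on the arm and bearing, and the fibre source, hex key and screwdriver where they were. I only glimpsed the loupe and tweezers in the wrist picture and did not measure them.

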